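Fit and lock the backing board of a picture frame

ROBOT

A 7-joint arm with a two-finger parallel gripper is mounted at the origin on the work surface. World frame = base frame: x ahead of the robot, y to its left, z up, the work surface at z = 0. Lengths are in mm, angles in rad, forces in N, time in s.
With the tool pointing down it reaches from about 350 to 775 mm from the base axis. Payload 3.1 kg.
Tool frame: the origin (TCP) lies on the centre line of the jaws, within the pads' length; the fingertips stand 25 mm ahead of it and the grasp point (between the pads) lies 6 mm ahead of it (nose_length is the distance from the TCP to the fingertips, in mm); z points along the fingers, y is the line along which they close (so a half turn about z gives the same grasp; the last joint's range is limited). The gripper opens to 85 mm and grips with 20 to 120 N. Pads are 22 mm wide; open, the fingers measure 114 mm over their backs; the gripper's body (76 mm by 85 mm) begins 54 mm behind the grasp point. The pads swing forward as they close: fully open they stand 13 mm farther back than shut.
Start: joints at [1.114, 0.311, 0.014, 1.512, -0.004, 1.319, -0.027], TCP at [221.687, -503.36, 256.304] pointing down, gripper open.
Joint ranges: [-2.7, 2.7], [-0.3, 1.91], [-1.27, 1.3], [0.12, 2.57], [-1.44, 4.58], [0.2, 2.03], [-3.05, 3.05]. Speed limits (rad/s): [2.79, 2.79, 3.14, 3.14, 3.14, 3.14, 3.14].

INTERFACE

Orientations are given as a unit quaternion [w, x, y, z].
In Python, from workcell import get_state, capture, close_job, nose_length gives the robot as it stands.
- The arm moves only by the shell command python3 -m inch 'ROWS'. ROWS is JSON, a list of rows, each a list of 5 numbers: the shift along the tool's x, y, z in m, then the turn about the tool's z in rad, then the finger opening in m, from 0 to 0.0854. In form: [[tx, ty, tz, roll, grip], ...]. A call has 1 to 8 rows; each row shifts and turns the commanded pose from where the row before left it, along the tool's axes as they then stand; what a row does not reach is not made up. A row lasts 1/8 s, in which the tool goes at most 62.5 mm and 10.7 degrees, less where a joint would pass 70% of its speed; a pose out of reach is approached as far as the arm can. A call is refused whole if a number of a shift passes 0.0625 or a number of a turn 0.188, either way. A call with a gripper value outside its range is refused whole. The fingers move at their own pace and stop on an object; the grip force is fixed at half the most. Time passes only in rows, so rows that do not move let the fingers close. It gives the time, the measured TCP pose, the force, the opening and the grip force at its end, in the units of the state.
- get_state(): the state, without advancing time (a new reading comes with each control period).
- capture(name): name is "scene" or "top" or "wrist"; returns a dict with "pixels" (384x512x3 uint8, red, green, blue), "K" (3x3 intrinsics, pixels), "dist_coeffs" ([k1, k2, p1, p2, k3] as OpenCV has them; the pictures are not rectified), "pose" (4x4, takes a point from camera to world coordinates). Camera axes: x right, y up, looking along -z (the intrinsics and any distortion apply to the point x, -y, -z); pixel columns grow to the right and rows downward; lengths in mm; the calibration is good to about 2 mm. A picture is of the moment at which its call begins. There is no depth.
- close_job(): hands the job in; it is judged then, once.
The state is a dict: "clock": time; "joint_pos": joint angles; "dq": joint speeds; "joint_torque": joint torques, N m; "eef_pos": TCP position; "tool_rot": TCP orientation; "ft_force": force on the tool from outside, world axes, zero at the start; "ft_torque": the same for the moment, N m; "finger_gap": finger opening in mm; "finger_force": force on a finger pad.
Only numpy, scipy, OpenCV 4.12 (cv2) and the standard library are available. Lean on these libraries where they do the work, as an engineer would, in place of code of your own. Each camera call takes 0.05 s, during which the arm holds its last target. There are 200 camera calls.

TASK

The picture frame lies face down in the jig with its glass and picture already in it. Fit the backing board: tuck its thin tongue edge under the two steel retaining plates with the board tilted, swing it down until it lies flat and fully home in the frame, then turn both red buttons square across the board to lock it in. Go gently, neither forcing nor dropping the board, since there is glass underneath, and leave the other things on the table where they are.

Things in the scene. Friction and masses are not known exactly. Their poses are not given: they have to be found in the camera images.
- jig: Plywood framing jig on a teal mat, fixed, 197 x 247 x 14 mm, with a grey fence 46 mm high at the middle of each side. Held in it, centred and square, a face-down wooden picture frame 181 mm (x) by 231 mm (y), rails 24 mm wide, on cork packing. Origin: centre of the jig's underside; z up; x from the plate rail (-x, roughly towards the robot) to the button rail (+x). The frame itself does not move.
- plate_edge (a point): On the jig's underside level (z = 0), straight below the free edge of the steel plates, x = -58.5, y = 0 mm; axes as the jig. Two plates, 24 mm wide, 2 mm thick, centred at y = +50 and -50 mm, lie on the -x rail and overhang the recess by 8 mm from its wall at x = -66.5 mm, their underside 8 mm above the recess floor. They stop the board being dropped in flat.
- button_left_pivot (a point): On the jig's underside level (z = 0), straight below the pivot of the left button (x = 77.5, y = +60 mm). The recess for the board is 133 mm (x) by 183 mm (y), centred, sheer-walled. Its flat floor (back of the picture) lies 32 to 52 mm above the jig's underside: the packing under the frame differs each time and is not measured, so feel for it. The rail tops are 8 mm above the floor.
- button_right_pivot (a point): The same below the pivot of the right button (x = 77.5, y = -60 mm). Each button is a red wooden bar 14 mm wide and 8 mm thick, its underside 8.5 mm and its top 16.5 mm above the recess floor; its arm ends 36 mm from the pivot, its tail 8 mm behind it.
- board: Loose dark backing board, about 0.19 kg, lying flat on the mat (2 mm thick), with a light wooden batten on top. Origin: centre of its underside; z up; x from the tongue edge (-x, roughly towards the robot at the start) to the other edge. 130 mm (x) by 180 mm (y), 6 mm thick: 1.5 mm of play on each side in the recess. Seated, its upper face is 2 mm below the rail tops.
- board_hook (a point): Middle of the lower corner of the tongue edge: x = -65, z = 0 mm of the board; axes as the board. The tongue (light brown, whole -x edge) is 12 mm deep, 4 mm thick, flush with the underside. It enters under the plates with the board tilted 0.1 to 0.35 rad, +x edge up, and must be pushed right up to the wall so that the +x edge can swing down past the button rail.
- batten_top (a point): Middle of the top of the batten by which the board is held: a straight bar 16 mm (x) by 110 mm (y) by 22 mm tall, its centre 10 mm to the +x side of the board's centre; this point is 28 mm above the board's underside. Axes as the board.
- button_left (a joint): Angle (rad) of the left red wooden turn-button, on the +x rail; pivot at x = 77.5, y = +60 mm of the jig. 0: arm along the rail, pointing to the jig's +y; pi/2: arm points to -x, square across the board, overlapping it by 23 mm. Positive is anticlockwise from above; range -0.7 to 1.75; starts at -0.6 to 0.08, off the recess. Stays where left; about 0.6 N at the arm's tip turns it.
- button_right (a joint): Angle (rad) of the right turn-button; pivot at x = 77.5, y = -60 mm of the jig. 0: arm points to the jig's -y; pi/2: arm points to -x, square across the board. Positive is clockwise from above; otherwise as the left one.
- heat_tool: Bystander: purple hand-held heat tool, 215 mm long, 50 mm high, lying on the table to the left; origin below its body.
- gesso_tub: Bystander: white tub, 90 mm across, 85 mm high, beyond the mat; origin centre of its underside.
- ink_jar: Bystander: small amber jar with black cap, 44 mm across, 50 mm high, between the jig and the board; origin centre of its underside.
- carton_red: Bystander: upright white and red paint carton 40 x 52 x 120 mm, beyond the mat; origin centre of its underside.
- carton_yellow: Bystander: upright white and yellow paint carton 40 x 52 x 120 mm, beyond the mat; origin centre of its underside.
- brush: Bystander: brush 190 mm long lying on the table to the right.
- screwdriver: Bystander: screwdriver 170 mm long lying on the mat between the jig and the board.

How it is judged (in metres and radians):
On the way, in this order (a step that is already met when the one before it is completed fails the run):
1. the board, tilted, has its tongue under the retaining plates (x of board_hook in the frame of jig between -0.069 and -0.0605 m and z of board_hook in the frame of jig below 0.0575 m and angle between board's own z axis and vertical above 0.05 rad), for 0.1 s.
2. the board lies flat and fully home in the frame (z of board in the frame of jig between 0.03 and 0.0545 m and angle between board's own z axis and vertical below 0.013 rad and x of board_hook in the frame of jig between -0.069 and -0.0625 m and y of board_hook in the frame of jig between -0.003 and 0.003 m), for 0.2 s.
At the end, for the whole second after the job is handed in: The board lies flat (within 0.013 rad) and centred in the frame's recess (tongue edge between 62.5 and 69 mm to the -x side of the jig's centre, sideways within 3 mm), both buttons are turned across it (each joint over 1.2 rad), and it is at rest (all of step 2 and value of joint each of button_left, button_right above 1.2 rad and linear speed of board below 0.01 m/s); the robot touches nothing.
It fails at once if the board is forced or dropped against the frame or jig with more than 80 N (contact force between board and jig above 80 N).
It fails at once if one of the other things on the table is moved by more than 30 mm (distance of any of heat_tool, gesso_tub, ink_jar, carton_red, carton_yellow, brush, screwdriver from where it was at the start of the episode above 0.03 m).
It also fails if it takes over 61 s, if anything falls off the work surface, if the arm or the gripper's body presses on something with over 40 N, if the wrist force passes 120 N, or if a joint passes its speed limit or range.

## Working session

There is one attempt and no reset: what is moved stays moved. The work goes in short steps, Python scripts to look and compute and a shell command to move; the robot and the scene stay as the last step left them, time stands still between calls to the robot, and variables do not carry over. Pictures are saved under pics/ and viewed, at most 10 in all, crops included, and the job is handed in when it is done.

```bash
ls; mkdir -p pics
cat > h.py <<'E'
import numpy as np, cv2
from workcell import get_state, capture, close_job, nose_length
def snap(cam,name):
    c=capture(cam); cv2.imwrite(f"pics/{name}.png",c["pixels"][:,:,::-1]); np.savez(f"pics/{name}.npz",K=np.array(c["K"]),d=np.array(c["dist_coeffs"]),T=np.array(c["pose"])); return c
def pix2w(name,uv,z):
    f=np.load(f"pics/{name}.npz"); uv=np.array(uv,float).reshape(-1,1,2)
    n=cv2.undistortPoints(uv,f["K"],f["d"]).reshape(-1,2)
    r=np.c_[n[:,0],-n[:,1],-np.ones(len(n))]@f["T"][:3,:3].T; o=f["T"][:3,3]
    z=np.broadcast_to(z,(len(n),)); return o+r*((z-o[2])/r[:,2])[:,None]
def w2pix(name,P):
    f=np.load(f"pics/{name}.npz"); p=(np.array(P,float)-f["T"][:3,3])@f["T"][:3,:3]
    p=p*[1,-1,-1]; return cv2.projectPoints(p.reshape(-1,1,3),np.zeros(3),np.zeros(3),f["K"],f["d"])[0].reshape(-1,2)
E
python3 - <<'E'
from h import *
snap("top","top0"); snap("scene","sc0")
s=get_state(); print(s); print(nose_length)
for n in("top0","sc0"):
    f=np.load(f"pics/{n}.npz");print(f["K"],f["d"],f["T"].round(3))
a=cv2.imread("pics/top0.png"); cv2.imwrite("pics/top0b.png",cv2.resize(a,(800,600),interpolation=cv2.INTER_CUBIC))
E
```

```text
pics
{'clock': 0.1, 'joint_pos': array([ 1.11430813,  0.31168877,  0.01401303,  1.51290779, -0.00439523,
        1.31921858, -0.02720725]), 'dq': array([ 0.00065535,  0.00049252,  0.00090962, -0.00378135,  0.00149961,
       -0.00106878, -0.00020993]), 'joint_torque': array([ 6.71566377e-04, -3.80854583e+01,  1.46817877e-01, -2.31241733e+01,
        1.23886467e-02,  8.07839271e-03,  2.46286072e-05]), 'eef_pos': array([ 221.40492741, -502.80027977,  255.30158554]), 'tool_rot': array([-1.06072847e-03,  9.78564946e-01,  2.05935535e-01, -2.75511982e-04]), 'ft_force': array([0.57360288, 0.03820571, 0.06449559]), 'ft_torque': array([0.00273561, 0.05280079, 0.01336215]), 'finger_force': 0.0, 'finger_gap': 84.92451069236365}
25.0
[[435.34538294   0.         253.0903721 ]
 [  0.         435.34538294 192.87134521]
 [  0.           0.           1.        ]] [-0.06942569  0.          0.          0.          0.        ] [[ 1.500000e-02  9.830000e-01 -1.820000e-01  4.028190e+02]
 [-1.000000e+00  1.600000e-02  3.000000e-03  7.223000e+00]
 [ 6.000000e-03  1.810000e-01  9.830000e-01  1.182143e+03]
 [ 0.000000e+00  0.000000e+00  0.000000e+00  1.000000e+00]]
[[390.49680681   0.         262.11767706]
 [  0.         390.49680681 192.67230845]
 [  0.           0.           1.        ]] [0.01255357 0.         0.         0.         0.        ] [[-4.090000e-01 -6.200000e-01  6.690000e-01  1.380299e+03]
 [ 9.120000e-01 -2.600000e-01  3.160000e-01  3.508930e+02]
 [-2.200000e-02  7.400000e-01  6.720000e-01  8.195030e+02]
 [ 0.000000e+00  0.000000e+00  0.000000e+00  1.000000e+00]]
```

View pics/top0b.png

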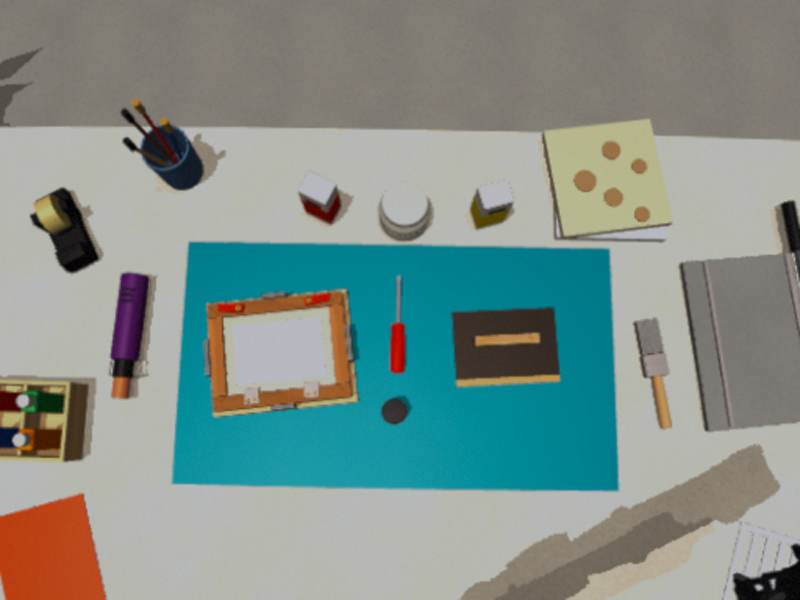

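View pics/sc0.png

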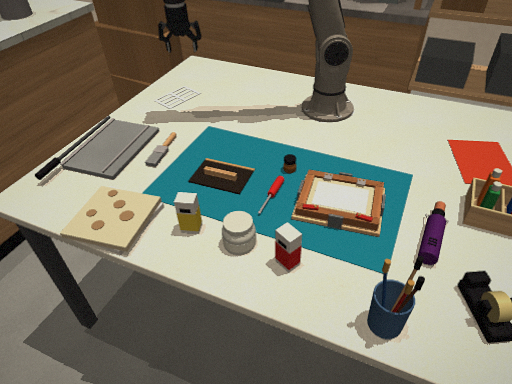

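The top view (800×600 copy) shows the jig at about (282,352), with the plates at its lower edge (252,395) and (311,390) and the red buttons at (230,308) and (318,299). The board is at (506,347) with its batten from (476,340) to (540,338). The screwdriver (398,330) and ink jar (395,410) lie between them. The scene view agrees.

Run:
```python
from h import *
s=1/1.5625
def q(l,z): return pix2w("top0",np.array(l)*s-0.0,z)
b=q([(453,313),(554,308),(560,381),(457,385)],8); print("board",b.round(1),b.mean(0).round(1))
print("batten ends",q([(476,340),(540,337)],30).round(1))
d=b[0]-b[1]; print("board y-axis ang",np.degrees(np.arctan2(d[1],d[0])))
print("plywood TL?",q([(207,303),(347,291),(357,402),(214,416)],16).round(1))
print("recess",q([(224,319),(327,309),(336,382),(232,390)],55).round(1))
print("btn",q([(222,309),(243,307),(306,301),(330,297)],66).round(1))
st=get_state(); from scipy.spatial.transform import Rotation as R
w=st["tool_rot"]; print(R.from_quat(w,scalar_first=True).as_matrix().round(4))
```

```text
board [[ 600.5  -97.2    8. ]
 [ 612.2 -275.5    8. ]
 [ 484.1 -282.7    8. ]
 [ 475.  -104.2    8. ]] [ 543.  -189.9    8. ]
batten ends [[ 550.6 -134.6   30. ]
 [ 557.4 -244.7   30. ]]
board y-axis ang 93.75883190382098
plywood TL? [[609.9 333.4  16. ]
 [635.1  88.9  16. ]
 [443.2  66.6  16. ]
 [415.  309.3  16. ]]
recess [[576.1 291.9  55. ]
 [596.  118.9  55. ]
 [474.  100.1  55. ]
 [457.7 271.7  55. ]]
btn [[591.2 293.5  66. ]
 [595.2 258.4  66. ]
 [607.1 153.4  66. ]
 [614.5 113.5  66. ]]
[[ 9.152e-01  4.030e-01 -1.000e-03]
 [ 4.030e-01 -9.152e-01  2.000e-03]
 [-1.000e-04 -2.200e-03 -1.000e+00]]
```

```bash
python3 -m inch '[[0,0,0,-0.174,0.08],[0,0,0,-0.174,0.08],[0,0,0,-0.174,0.08],[0,0,0,-0.174,0.08],[0,0,0,-0.174,0.08],[0,0,0,-0.174,0.08],[0,0,0,-0.174,0.08]]'; python3 -m inch '[[0.0365,0.044,0.004,0,0.06],[0.0365,0.044,0.004,0,0.06],[0.0365,0.044,0.004,0,0.06],[0.0365,0.044,0.004,0,0.06],[0.0365,0.044,0.004,0,0.06],[0.0365,0.044,0.004,0,0.06],[0.0365,0.044,0.004,0,0.06],[0.0365,0.044,0.004,0,0.06]]'
python3 - <<'E'
from h import *
c=snap("wrist","w1"); f=np.load("pics/w1.npz"); print(f["K"],f["d"],f["T"].round(3)); s=get_state(); print(s["clock"],s["eef_pos"],s["tool_rot"],s["joint_pos"])
E
```

```text
clock: 0.98
eef_pos: [221.5, -503.0, 255.6]
tool_rot: [-0.001, 0.683, 0.731, 0.0]
ft_force: [-0.1, -0.3, -0.1]
finger_gap: 80.1
finger_force: 0.0
clock: 1.98
eef_pos: [555.7, -189.0, 223.6]
tool_rot: [-0.0, 0.685, 0.729, -0.0]
ft_force: [0.7, -0.9, -0.5]
finger_gap: 60.2
finger_force: 0.0
[[271.93021081   0.         259.81380123]
 [  0.         271.93021081 191.43054246]
 [  0.           0.           1.        ]] [-0.05122415  0.          0.          0.          0.        ] [[ 9.98000e-01 -6.00000e-02 -1.70000e-02  5.50152e+02]
 [ 6.20000e-02  9.55000e-01  2.90000e-01 -1.16203e+02]
 [-2.00000e-03 -2.91000e-01  9.57000e-01  3.42312e+02]
 [ 0.00000e+00  0.00000e+00  0.00000e+00  1.00000e+00]]
2.025 [ 561.49730935 -178.3878788   222.93892633] [-0.00131098  0.68035696  0.7328618   0.00512595] [ 0.56249256  0.44019751 -0.40111581  1.44363904  0.16354416  1.28921425
  0.22509842]
```

View pics/w1.png

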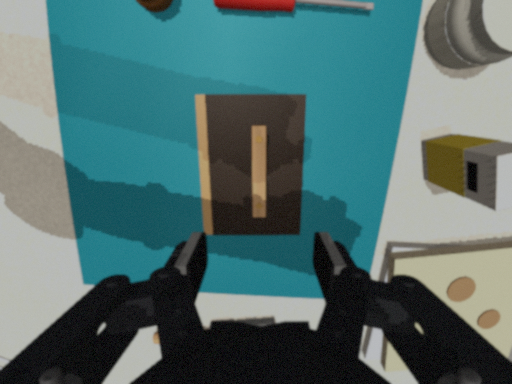

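The wrist view shows the board at (250,165), with its tongue edge at column 200 and the batten from (259,126) to (259,217).

```bash
cat >> h.py <<'E'
def rect(name,mask,z,minA=500):
    """largest blob of mask -> its outline put on plane z -> min area rectangle (centre, size, angle)"""
    m=cv2.morphologyEx(mask.astype(np.uint8)*255,cv2.MORPH_OPEN,np.ones((3,3)))
    cs=[c for c in cv2.findContours(m,cv2.RETR_EXTERNAL,cv2.CHAIN_APPROX_NONE)[0] if cv2.contourArea(c)>minA]
    out=[]
    for c in cs:
        p=pix2w(name,c.reshape(-1,2),z)[:,:2].astype(np.float32); (cx,cy),(w,h),a=cv2.minAreaRect(p)
        out.append((c.reshape(-1,2).mean(0).round(),round(cx,1),round(cy,1),round(w,1),round(h,1),round(a,2)))
    return out
E
python3 - <<'E'
from h import *
import time
snap("wrist","w2"); s=get_state(); print(s["clock"],s["eef_pos"],s["tool_rot"])
a=cv2.imread("pics/w2.png"); hsv=cv2.cvtColor(a,cv2.COLOR_BGR2HSV); 
for p in [(259,170),(230,170),(204,170),(150,150)]: print(hsv[p[1],p[0]])
# board + tongue + batten = not teal, in central region
teal=(hsv[...,0]>80)&(hsv[...,0]<100)&(hsv[...,1]>120)
m=~teal; m[:60]=0; m[240:]=0; m[:,:120]=0; m[:,390:]=0
print("board",rect("w2",m,8))
w=(hsv[...,2]>110)&m; w[:,:225]=0; w[:,300:]=0
print("batten",rect("w2",w,30,200))
E
```

```text
2.075 [ 558.93115941 -180.56733461  223.12331453] [-0.0019555   0.68001898  0.73318375  0.00345638]
[ 16 113 117]
[16 75 65]
[14 76 70]
[ 94 179 145]
board [(array([384., 203.]), 721.5, -207.4, 25.0, 112.0, 12.13), (array([243., 171.]), 537.8, -187.0, 140.0, 176.2, 3.12)]
batten [(array([252., 180.]), 552.8, -188.0, 16.8, 109.0, 3.45)]
```

```bash
python3 -m inch '[[0,0,0.03,0,0.06],[0,0,0.03,0,0.06],[0,0,0.03,0,0.06],[0,0,0.03,0,0.06],[0,0,0.03,0,0.05],[0,0,0.02,0,0.05],[0,0,0,0,0.05],[0,0,0,0,0.05]]'
```

```text
clock: 3.08
eef_pos: [555.3, -190.4, 55.0]
tool_rot: [0.0, 0.685, 0.729, 0.0]
ft_force: [0.1, -0.1, 0.1]
finger_gap: 49.8
finger_force: 0.0
```

```bash
python3 -m inch '[[0.002,-0.0025,0.01,0,0.04],[0,0,0.008,0,0.03],[0,0,0,0,0.02],[0,0,0,0,0.0],[0,0,0,0,0.0],[0,0,0,0,0.0]]'
```

```text
clock: 3.82
eef_pos: [552.1, -188.2, 36.1]
tool_rot: [-0.0, 0.685, 0.729, -0.0]
ft_force: [0.4, 0.5, -2.5]
finger_gap: 14.4
finger_force: 60.6
```

```bash
python3 -m inch '[[0,0,0,0,0.05],[0,0,0,0,0.06],[0,0,-0.0475,0,0.06],[0,0,-0.0475,0,0.06],[0,0,-0.0475,0,0.06],[0.04,0,-0.0475,0,0.06],[0.055,0,0,0,0.06],[0.055,0,0,0,0.06]]'; python3 -m inch '[[0.055,0,0,0,0.06],[0.055,-0.002,0,0,0.06],[0.055,0,0,0,0.06],[0.045,0,0,0,0.06],[0.026,0,0,0,0.06],[0,0,0,0,0.06],[0,0,0,0,0.06]]'
python3 - <<'E'
from h import *
snap("wrist","w3"); s=get_state(); print(s["clock"],s["eef_pos"],s["tool_rot"])
a=cv2.imread("pics/w3.png"); cv2.imwrite("pics/w3b.png",cv2.resize(a[20:290,100:460],(800,600),interpolation=cv2.INTER_CUBIC))
E
```

```text
clock: 4.82
eef_pos: [543.4, -37.2, 227.7]
tool_rot: [0.001, 0.685, 0.728, 0.001]
ft_force: [1.1, 0.5, 0.2]
finger_gap: 60.2
finger_force: 0.0
clock: 5.7
eef_pos: [526.9, 194.9, 226.2]
tool_rot: [0.001, 0.686, 0.728, -0.001]
ft_force: [-0.6, -0.2, -0.2]
finger_gap: 60.0
finger_force: 0.0
5.75 [527.06419477 194.36315544 226.1804803 ] [ 7.38863451e-04  6.86033909e-01  7.27568940e-01 -6.05645166e-04]
```

View pics/w3b.png

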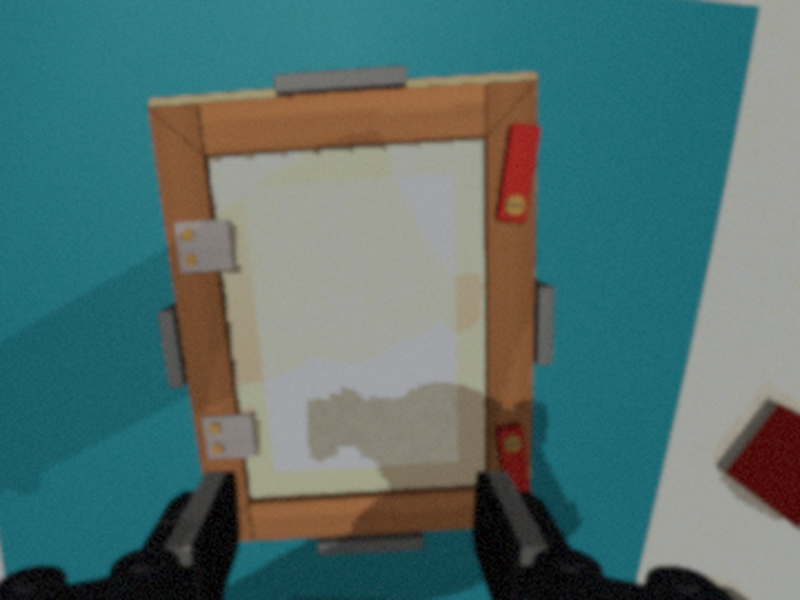

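The wrist crop shows the frame with its recess corners at about (208,156), (485,139), (484,492) and (248,500). The plates are at the left and the buttons at the right, with screws at (514,204) and (513,444). The left button points slightly outwards and the right one runs roughly along the rail. I will fit the jig pose and floor height from these points.

```bash
cat > fit.py <<'E'
from h import *
from scipy.optimize import least_squares
L=[(-66.5,91.5,8,208,155),(66.5,91.5,8,485,139),(66.5,-91.5,8,485,492),(-66.5,-91.5,8,247,500),(-90.5,115.5,8,150,105),(90.5,115.5,8,537,79),
(77.5,60,16.5,514,204),(77.5,-60,16.5,513,444),(-58.5,62,10,233,220),(-58.5,38,10,236,271),(-58.5,-38,10,255,413),(-58.5,-62,10,258,458)]
L=np.array(L,float); uv=L[:,3:]/2.2222+[100,20]
def W(p,l):
    c,s=np.cos(p[2]),np.sin(p[2]); return np.c_[p[0]+c*l[:,0]-s*l[:,1],p[1]+s*l[:,0]+c*l[:,1],2+p[3]+l[:,2]]
r=least_squares(lambda p:(w2pix("w3",W(p,L))-uv).ravel(),[526,197,.11,42],loss="soft_l1",x_scale=[1,1,.01,1])
e=np.sqrt(np.diag(np.linalg.inv(r.jac.T@r.jac)))*.5
print("jig x y yaw floor",r.x.round(4),e.round(3)); print((w2pix("w3",W(r.x,L))-uv).round(1).tolist())
p=r.x; c,s=np.cos(p[2]),np.sin(p[2])
def jig(uvc,h):
    w=pix2w("w3",np.array(uvc,float)/2.2222+[100,20],2+p[3]+h)[:,:2]-p[:2]; return w@np.array([[c,-s],[s,c]])
print("btn L tip mid, tail",jig([(524,126),(512,221)],16.5).round(1),"R",jig([(510,426),(514,490)],16.5).round(1))
E
python3 fit.py
```

```text
jig x y yaw floor [5.268999e+02 1.996533e+02 1.218000e-01 3.196970e+01] [0.224 0.225 0.002 0.666]
[[-0.5, 0.7], [1.1, -0.3], [1.0, -1.2], [1.1, 1.1], [0.0, 0.8], [0.8, 0.9], [0.4, 0.9], [-0.6, -1.0], [-1.4, -0.4], [-0.2, -1.0], [-1.2, 0.1], [-0.4, -1.4]]
btn L tip mid, tail [[81.5 95.4]
 [76.2 53.2]] R [[ 76.5 -50.9]
 [ 79.3 -88.3]]
```

```bash
python3 -m inch '[[-0.055,0.002,0,0,0.06],[-0.055,0,0,0,0.06],[-0.055,0,0,0,0.06],[-0.055,0,0,0,0.06],[-0.055,0,0,0,0.06],[-0.055,0,0,0,0.06],[-0.04,0,0,0,0.06],[-0.016,0,0.04,0,0.06]]'; python3 -m inch '[[0,0,0.05,0,0.04],[0,0,0.05,0,0.04],[0,0,0.04,0,0.03],[0,0,0.01,0,0.03],[0,0,0,0,0.02],[0,0,0,0,0],[0,0,0,0,0],[0,0,0,0,0]]'
```

```text
clock: 6.75
eef_pos: [553.5, -195.9, 189.1]
tool_rot: [0.005, 0.688, 0.725, 0.0]
ft_force: [0.2, 0.8, -0.2]
finger_gap: 60.1
finger_force: 0.0
clock: 7.75
eef_pos: [553.3, -188.6, 37.7]
tool_rot: [0.001, 0.685, 0.729, 0.0]
ft_force: [-0.2, 0.3, 1.8]
finger_gap: 14.8
finger_force: 60.8
```

```bash
python3 -m inch '[[0,0,-0.008,0,0],[0,0,-0.02,0,0],[0,0,-0.035,0,0],[0.01,0,-0.035,0,0],[0.03,0.002,-0.007,0,0],[0.045,0.002,0,0,0],[0.045,0.003,0,0,0],[0.045,0.003,0,0,0]]'; python3 -m inch '[[0.045,0.003,0,0,0],[0.045,0.0027,0,0,0],[0.045,0,0,0,0],[0.04,0,0,0,0],[0.03,0,0,0,0],[0.0097,0,0.01,0,0],[0,0,0.01,-0.06,0],[0,0,0.01,0,0]]'; python3 -m inch '[[0,0,0,0,0],[0,0,0,0,0]]'
python3 - <<'E'
from h import *
snap("wrist","w4"); s=get_state(); print(s["clock"],s["eef_pos"],s["tool_rot"],s["ft_force"],2*np.arctan2(s["tool_rot"][2],s["tool_rot"][1])-np.pi/2)
a=cv2.imread("pics/w4.png"); cv2.imwrite("pics/w4b.png",cv2.resize(a,(800,600),interpolation=cv2.INTER_CUBIC))
E
```

```text
clock: 8.75
eef_pos: [551.1, -11.5, 141.8]
tool_rot: [0.0, 0.685, 0.729, 0.0]
ft_force: [0.6, 1.8, -1.5]
finger_gap: 14.9
finger_force: 60.3
clock: 9.75
eef_pos: [543.8, 199.8, 110.1]
tool_rot: [0.0, 0.664, 0.748, -0.001]
ft_force: [0.0, -0.6, -2.5]
finger_gap: 14.6
finger_force: 60.3
clock: 10.0
eef_pos: [544.1, 201.0, 111.4]
tool_rot: [0.0, 0.663, 0.748, -0.0]
ft_force: [0.8, 0.5, -1.7]
finger_gap: 14.6
finger_force: 60.2
10.05 [544.19778467 201.35516683 111.66501132] [2.46658203e-04 6.63056461e-01 7.48569288e-01 3.00928567e-04] [-0.05388956  0.14493138 -1.74860903] 0.1210072234186752
```

View pics/w4b.png

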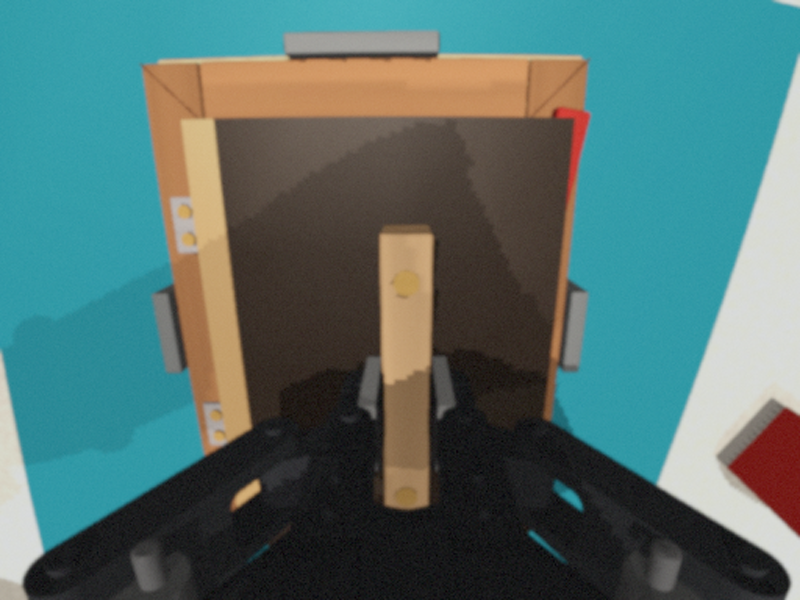

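The wrist view shows the board held flat above the frame. Its +y corners are at (181,118) and (575,119), the frame's outer corners at (145,66) and (588,60), and the batten top runs from (406,233) to (407,505).

```bash
cat > chk.py <<'E'
from h import *
k=1/1.5625
def q(l,z): return pix2w("w4",np.array(l,float)*k,z)[:,:2]
zb=76
t=q([(181,118)],zb+4)[0]; u=q([(575,119)],zb+6)[0]; print("board +y corners",t,u,"len",np.hypot(*(u-t)),"yaw",np.arctan2(*(u-t)[::-1]))
bt=q([(406.5,233),(407.5,505)],zb+28); print("batten",bt.round(1),bt.mean(0),np.hypot(*(bt[0]-bt[1])))
for F in(32,35):
    f=q([(145,66),(588,60)],10+F); d=f[1]-f[0]; print(F,"frame",f.round(1),"len",np.hypot(*d),"yaw",np.arctan2(*d[::-1]))
    y=.1218;ex=np.array([np.cos(y),np.sin(y)]);ey=np.array([-ex[1],ex[0]])
    m=f.mean(0)-115.5*ey; print(" jig centre",m)
    for n,P,l in(("tongue",t,(-65,90)),("plus",u,(65,90)),("batten",bt.mean(0),(10,0))):
        print(n,"board centre in jig",((P-m)@ex-l[0]).round(1),((P-m)@ey-l[1]).round(1))
E
python3 chk.py
```

```text
board +y corners [457.27293415 281.78218712] [586.99201637 296.66674626] len 130.57025079796335 yaw 0.11424491450854327
batten [[536.3 255.7]
 [548.8 156.6]] [542.59164013 206.15698043] 99.86408426136789
32 frame [[422.7 302.8]
 [601.7 325.8]] len 180.49623836414528 yaw 0.12824845380248445
 jig centre [526.27401167 199.6572479 ]
tongue board centre in jig 6.5 -0.1
plus board centre in jig 7.1 -1.1
batten board centre in jig 7.0 4.5
35 frame [[424.5 302.3]
 [600.7 325. ]] len 177.61640756633005 yaw 0.1282484538024845
 jig centre [526.6221009 199.0043835]
tongue board centre in jig 6.2 0.6
plus board centre in jig 6.8 -0.4
batten board centre in jig 6.7 5.2
```

```bash
python3 -m inch '[[0.0005,0.0015,0.006,-0.005,0],[0,0,0.008,0,0],[0,0,0.006,0,0],[0,0,0.002,0,0],[0,0,0,0,0]]'; python3 -m inch '[[0,0,0.001,0,0],[0,0,0.001,0,0],[0,0,0.001,0,0],[0,0,0.001,0,0],[0,0,0,0,0]]';python3 -m inch '[[0,0,0.001,0,0],[0,0,0.001,0,0],[0,0,0,0,0]]'
```

```text
clock: 10.68
eef_pos: [545.1, 202.3, 89.0]
tool_rot: [-0.0, 0.661, 0.751, -0.0]
ft_force: [-0.5, 0.0, -1.3]
finger_gap: 14.6
finger_force: 60.2
clock: 11.3
eef_pos: [545.3, 202.4, 86.6]
tool_rot: [0.0, 0.661, 0.751, 0.0]
ft_force: [-3.0, -1.2, 6.2]
finger_gap: 14.4
finger_force: 61.3
clock: 11.68
eef_pos: [545.2, 202.5, 86.1]
tool_rot: [0.001, 0.661, 0.751, 0.0]
ft_force: [-6.5, -2.6, 12.7]
finger_gap: 14.6
finger_force: 62.5
```

```bash
python3 -m inch '[[0,0,0.001,0,0],[0,0,0.001,0,0],[0,0,0,0,0]]';python3 -m inch '[[0,0,0.001,0,0],[0,0,0.001,0,0],[0,0,0,0,0]]'; python3 -c "
from h import *
s=get_state();print(s['eef_pos'],s['ft_force'],s['ft_torque'],s['tool_rot'])"
```

```text
clock: 12.05
eef_pos: [545.1, 202.5, 85.4]
tool_rot: [0.001, 0.661, 0.751, -0.0]
ft_force: [-10.2, -5.0, 19.8]
finger_gap: 14.8
finger_force: 64.0
clock: 12.42
eef_pos: [545.3, 202.8, 84.2]
tool_rot: [0.001, 0.661, 0.751, 0.0]
ft_force: [-11.2, -4.6, 23.4]
finger_gap: 14.7
finger_force: 67.8
[545.29393209 202.79576226  84.20398322] [-11.17974978  -4.57573954  23.40758395] [-0.84577368  1.20784646 -0.15709636] [1.17702525e-03 6.60758575e-01 7.50597465e-01 4.05624983e-04]
```

```bash
python3 -m inch '[[0,0,0.001,0,0],[0,0,0.001,0,0],[0,0,0.001,0,0],[0,0,0,0,0]]'; python3 -c "
from h import *
snap('wrist','w5')
s=get_state();print(s['eef_pos'],s['ft_force'],s['ft_torque'],s['clock'])
a=cv2.imread('pics/w5.png'); cv2.imwrite('pics/w5b.png',cv2.resize(a,(800,600),interpolation=cv2.INTER_CUBIC))"
```

```text
clock: 12.92
eef_pos: [545.3, 203.0, 82.1]
tool_rot: [0.001, 0.661, 0.751, 0.0]
ft_force: [-12.9, -5.9, 27.6]
finger_gap: 14.4
finger_force: 78.4
[545.27461691 203.00371934  82.08943058] [-13.18938468  -5.09501578  28.2524326 ] [-0.9707581   1.4357395  -0.08852516] 12.975
```

View pics/w5b.png

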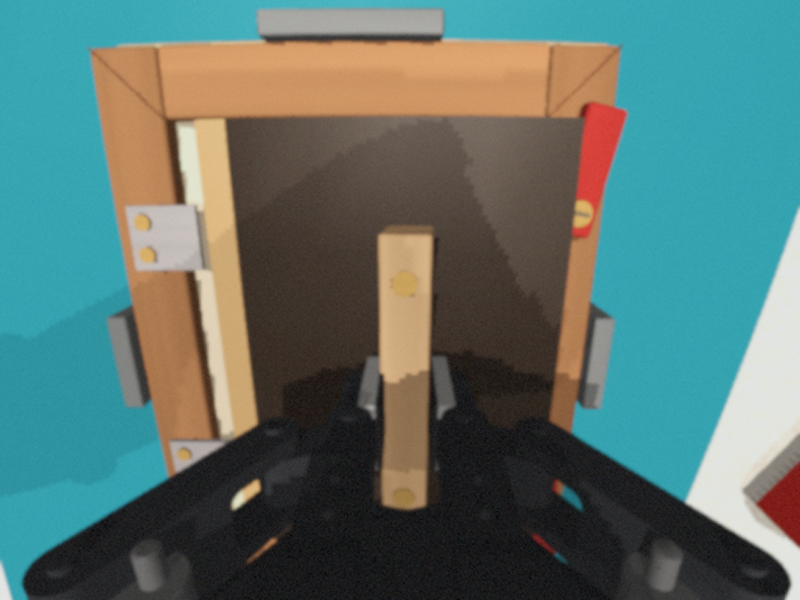

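The board is tilting in the grip: the tongue's corner has moved in to (195,118) and the +x edge to (583,117). The tongue lies just on the recess side of the plates' free edge at about (207,260).

```bash
cat > tilt.py <<'E'
from h import *
from scipy.optimize import least_squares
import sys
def fit(name,uv,pts,yaw,x0):
    uv=np.array(uv,float)/1.5625; P=np.array(pts,float)
    cy,sy=np.cos(yaw),np.sin(yaw)
    def W(p):
        c,s=np.cos(p[3]),np.sin(p[3]); x=P[:,0]*c-P[:,2]*s; z=P[:,0]*s+P[:,2]*c
        return np.c_[p[0]+cy*x-sy*P[:,1],p[1]+sy*x+cy*P[:,1],p[2]+z]
    r=least_squares(lambda p:(w2pix(name,W(p))-uv).ravel(),x0,x_scale=[1,1,1,.01])
    print("board centre",r.x[:3].round(1),"tilt",r.x[3].round(3),"res",r.fun.round(1))
    h=r.x[:3]+[-65*np.cos(r.x[3])*cy,-65*np.cos(r.x[3])*sy,-65*np.sin(r.x[3])]
    d=h[:2]-[526.6,199.6]; print("hook in jig",(d@[cy,sy]).round(1),(d@[-sy,cy]).round(1),(h[2]-2).round(1)); return r.x
if __name__=="__main__":
    pts=[(-65,90,4),(-53,90,6),(65,90,6),(2,55,28),(18,55,28)]
    fit("w4",[(181,118),(216,118),(575,119),(380,234),(433,234)],pts,.1215,[534,200,76,0])
    fit("w5",[(195,118),(228,118),(583,117),(379,234),(434,234)],pts,.125,[534,200,50,0.05])
E
python3 tilt.py
```

```text
board centre [533.2 199.8  76.3] tilt -0.001 res [ 0.6  1.2 -1.   0.2 -0.1 -0.7 -0.1 -0.3  0.6 -0.3]
hook in jig -58.4 -0.6 74.3
board centre [536.2 202.1  45.7] tilt 0.074 res [ 0.5  1.4 -1.3  0.4  0.4 -0.1  0.6 -1.  -0.2 -0.5]
hook in jig -55.0 1.3 38.9
```

Run:
```python
from h import *
k=1/1.5625
f=pix2w("w5",np.array([(93,48),(620,47)])*k,42.7)[:,:2]; d=f[1]-f[0]; y=np.arctan2(*d[::-1]); print(f,np.hypot(*d),y)
for y in(.122,y):
    ey=np.array([-np.sin(y),np.cos(y)]); print("centre",f.mean(0)-115.5*ey)
g=pix2w("w5",np.array([(163,117),(549,115)])*k,42.7)[:,:2];d=g[1]-g[0]; print(g,np.hypot(*d)); print("centre",g.mean(0)-91.5*ey)
print(pix2w("w5",np.array([(199,206),(211,270)])*k,44.7))
```

```text
[[422.71614403 303.40436856]
 [601.42506821 325.49328769]] 180.06887552031634 0.12297903057874097
centre [526.12667705 199.80731352]
centre [526.23890784 199.82112979]
[[447.52384104 283.20873421]
 [581.75517578 300.51178206]] 135.34196204157968
centre [525.86374744 201.05130231]
[[461.47126789 253.8294338   44.7       ]
 [465.92733563 230.2802808   44.7       ]]
```

```bash
python3 -m inch '[[-0.0008,0,0.001,0,0],[0,0,0.001,0,0],[0,0,0.001,0,0],[0,0,0,0,0]]'; python3 -m inch '[[0,0,-0.002,0,0.026],[0,0,-0.005,0,0.026],[0,0,0,0,0.026],[0,0,0,0,0.026]]'; python3 -c "
from h import *
snap('wrist','w6')
s=get_state();print(s['eef_pos'],s['ft_force'],s['clock'])
a=cv2.imread('pics/w6.png'); cv2.imwrite('pics/w6b.png',cv2.resize(a,(800,600),interpolation=cv2.INTER_CUBIC))"
```

```text
clock: 13.48
eef_pos: [545.1, 203.0, 80.8]
tool_rot: [0.001, 0.66, 0.751, 0.001]
ft_force: [-17.8, -6.8, 35.8]
finger_gap: 14.1
finger_force: 87.2
clock: 13.98
eef_pos: [545.1, 201.3, 79.6]
tool_rot: [-0.0, 0.661, 0.751, -0.0]
ft_force: [-0.2, -0.6, 0.3]
finger_gap: 26.0
finger_force: 0.0
[545.04451239 201.32741173  79.54837207] [ 0.55404753  0.50548164 -0.67124712] 14.025
```

View pics/w6b.png

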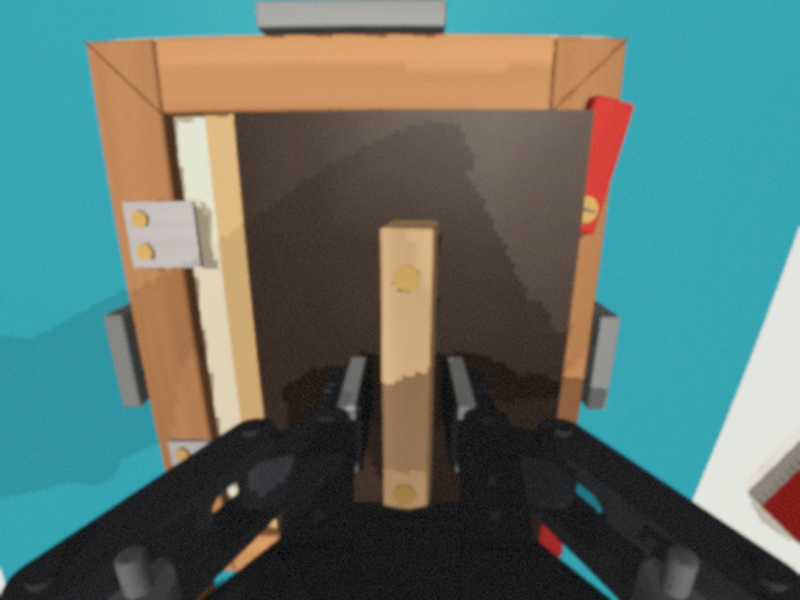

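The board now rests tilted and released, with its tongue corner at (206,115) and +x corner at (592,110). The open fingers stand on either side of the batten.

Run:
```python
from tilt import *
pts=[(-65,90,4),(-53,90,6),(65,90,6),(2,55,28),(18,55,28)]
x=fit("w6",[(206,115),(236,112),(592,110),(380,228),(438,226)],pts,.122,[536,200,45,0.1])
k=1/1.5625
f=pix2w("w6",np.array([(88,42),(627,38)])*k,42.7)[:,:2]; ey=np.array([-np.sin(.123),np.cos(.123)]); print("jig centre",f.mean(0)-115.5*ey, np.hypot(*(f[1]-f[0])))
g=pix2w("w6",np.array([(162,112),(553,108)])*k,42.7)[:,:2]; print("inner",g.mean(0)-91.5*ey,np.hypot(*(g[1]-g[0])))
```

```text
board centre [537.6 202.6  42.9] tilt 0.119 res [ 0.1  0.  -0.7  0.9  0.4 -0.   1.4 -1.4 -1.3  0.6]
hook in jig -53.3 1.6 33.2
jig centre [526.10684308 199.98913837] 181.08609748057884
inner [526.05832071 201.15326321] 134.7259816321783
```

```bash
python3 -m inch '[[0,0,0,0,0.02],[0,0,0,0,0.02],[0,-0.001,0,0,0.02],[0,-0.001,0,0,0.02],[0,-0.001,0,0,0.02],[0,-0.001,0,0,0.02],[0,0,0,0,0.02]]'; python3 -m inch '[[0,-0.0007,0,0,0.02],[0,-0.0007,0,0,0.02],[0,-0.0006,0,0,0.02],[0,0,0,0,0.02]]'; python3 -c "
from h import *
snap('wrist','w7')
s=get_state();print(s['eef_pos'],s['ft_force'],s['clock'],s['finger_gap'])
a=cv2.imread('pics/w7.png'); cv2.imwrite('pics/w7b.png',cv2.resize(a,(800,600),interpolation=cv2.INTER_CUBIC))"
```

```text
clock: 14.9
eef_pos: [541.2, 201.1, 80.3]
tool_rot: [-0.0, 0.661, 0.751, -0.0]
ft_force: [0.7, 0.7, -0.1]
finger_gap: 20.4
finger_force: 0.2
clock: 15.4
eef_pos: [539.2, 200.8, 80.3]
tool_rot: [-0.0, 0.661, 0.751, -0.0]
ft_force: [0.9, 0.0, -1.5]
finger_gap: 20.3
finger_force: 0.2
[539.19663177 200.77470135  80.24672376] [-8.68199122e-04 -1.00562256e+00 -3.92249512e-01] 15.45 20.1926732289828
```

View pics/w7b.png

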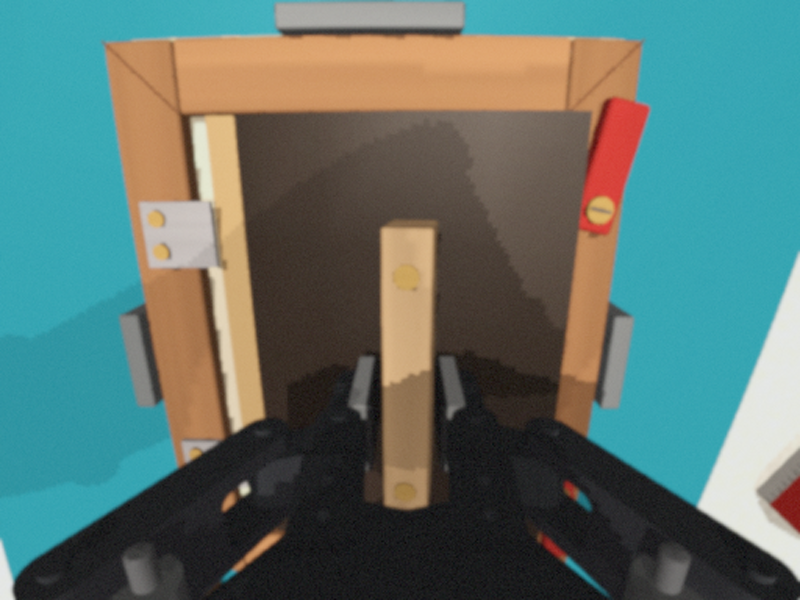

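The board slid 6 mm with the fingers. Its tongue edge is just at the plates' edge (219,260), and the +x edge still rests by the left button's tail at (585,230).

```bash
python3 -m inch '[[0,-0.0005,0,0,0.02],[0,-0.0005,0,0,0.02],[0,-0.0005,0,0,0.02],[0,-0.0005,0,0,0.02],[0,0,0,0,0.02]]';python3 -m inch '[[0,-0.0005,0,0,0.02],[0,-0.0005,0,0,0.02],[0,0,0,0,0.02]]'
python3 - <<'E'
from tilt import *
snap('wrist','w8')
s=get_state();print(s['eef_pos'],s['ft_force'],s['clock'])
# track the tongue/board corners along row of the batten end by template from w7
a=cv2.imread('pics/w7.png',0);b=cv2.imread('pics/w8.png',0)
for n,(u,v) in dict(tongue=(206,115),bound=(236,112),plus=(590,110),bl=(382,228),br=(438,226),framel=(107,43),framer=(640,39)).items():
    u,v=int(u/1.5625),int(v/1.5625); t=a[v-8:v+9,u-8:u+9]; w=b[max(v-22,0):v+23,u-22:u+23]
    r=cv2.matchTemplate(w,t,cv2.TM_CCOEFF_NORMED); _,m,_,l=cv2.minMaxLoc(r); print(n,l[0]-14,l[1]-(v-8-max(v-22,0)),round(m,2))
E
```

```text
clock: 16.08
eef_pos: [537.3, 200.5, 80.3]
tool_rot: [0.0, 0.661, 0.751, -0.0]
ft_force: [1.2, 0.2, 0.1]
finger_gap: 20.1
finger_force: 0.4
clock: 16.45
eef_pos: [536.3, 200.4, 80.3]
tool_rot: [-0.0, 0.661, 0.751, -0.0]
ft_force: [0.5, -0.1, -0.2]
finger_gap: 19.9
finger_force: 0.3
[536.268417  200.406562   80.2682637] [ 0.86750716 -0.24734731 -0.0716313 ] 16.5
tongue 5 0 0.97
bound 0 0 0.99
plus 3 6 0.7
bl 3 -1 1.0
br 2 -1 0.98
framel 6 0 0.83
framer 6 0 0.89
```

```bash
python3 -m inch '[[0,-0.0005,0,0,0.02],[0,-0.0005,0,0,0.02],[0,0,0,0,0.02]]';python3 -m inch '[[0,-0.0005,0,0,0.02],[0,-0.0005,0,0,0.02],[0,0,0,0,0.02]]'
python3 - <<'E'
from tilt import *
snap('wrist','w9')
s=get_state();print(s['eef_pos'],s['ft_force'],s['clock'])
a=cv2.imread('pics/w9.png'); cv2.imwrite('pics/w9b.png',cv2.resize(a,(800,600),interpolation=cv2.INTER_CUBIC))
E
```

```text
clock: 16.88
eef_pos: [535.3, 200.3, 80.2]
tool_rot: [-0.0, 0.661, 0.751, -0.0]
ft_force: [0.5, -0.2, -0.5]
finger_gap: 20.2
finger_force: 0.3
clock: 17.25
eef_pos: [534.3, 200.1, 80.2]
tool_rot: [-0.0, 0.661, 0.751, -0.0]
ft_force: [0.6, -0.6, 0.7]
finger_gap: 20.1
finger_force: 0.3
[534.28081054 200.141699    80.25759026] [ 0.22113948 -0.11750887 -0.47959423] 17.3
```

View pics/w9b.png

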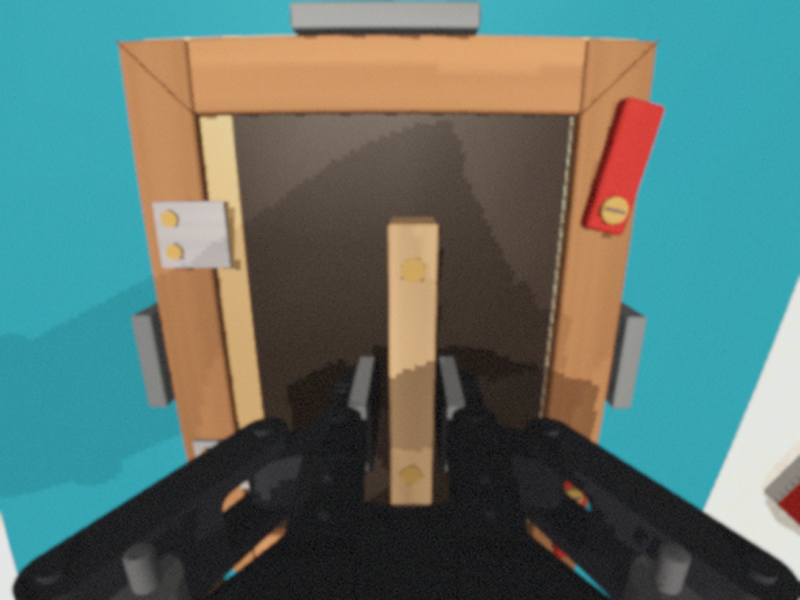

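The board now looks seated: a thin, even gap shows at its +x edge near (570,200), and its tongue is under the plates at the left wall. I will check numerically that w8 caught it resting tilted on the rail, and measure it now.

Run:
```python
from tilt import *
for n in("w7","w8","w9"):
    a=cv2.imread(f'pics/{n}.png'); print(n,"row150:",[tuple(int(v) for v in a[150,c]) for c in range(346,384,2)])
pts=[(-65,90,4),(-53,90,6),(65,90,6),(2,55,28),(18,55,28)]
fit("w9",[(201,116),(235,115),(573,116),(388,224),(439,224)],pts,.122,[528,200,36,0])
# w8: batten/edges offset from w7 by tracking; edge columns found at row 75 (just inside +y edge)
for n in("w7","w8","w9"):
    g=cv2.GaussianBlur(cv2.imread(f'pics/{n}.png'),(3,3),0)[80].astype(float).sum(1); d=np.diff(g); i=np.argsort(-abs(d))[:16]; print(n,sorted((int(k),int(d[k])) for k in i))
```

```text
w7 row150: [(72, 83, 96), (71, 82, 94), (73, 84, 96), (71, 83, 97), (73, 82, 96), (72, 80, 93), (72, 82, 93), (74, 83, 96), (68, 79, 92), (72, 82, 97), (70, 79, 91), (72, 82, 98), (83, 118, 163), (91, 138, 192), (95, 140, 193), (81, 122, 175), (64, 96, 145), (61, 91, 142), (62, 95, 154)]
w8 row150: [(67, 75, 90), (69, 77, 91), (61, 71, 83), (61, 69, 83), (64, 74, 88), (65, 72, 86), (58, 70, 82), (63, 73, 84), (65, 76, 92), (76, 107, 148), (91, 135, 189), (93, 139, 193), (91, 139, 193), (96, 142, 195), (92, 139, 195), (89, 138, 194), (91, 138, 193), (88, 134, 190), (73, 109, 159)]
w9 row150: [(55, 65, 77), (53, 62, 77), (57, 66, 79), (55, 65, 79), (59, 68, 81), (63, 76, 85), (111, 135, 142), (78, 100, 114), (50, 72, 106), (75, 114, 163), (89, 135, 191), (92, 139, 194), (93, 139, 193), (93, 140, 193), (94, 141, 194), (90, 138, 193), (93, 141, 196), (92, 139, 194), (94, 140, 195)]
board centre [525.2 200.9  35.8] tilt 0.009 res [ 0.9  0.  -1.1 -0.1  0.1  0.3  0.2 -0.2 -0.   0. ]
hook in jig -66.2 1.5 33.3
w7 [(114, -51), (115, -65), (116, -52), (120, 86), (121, 118), (122, 109), (123, 81), (124, 45), (148, -49), (149, -95), (150, -111), (151, -72), (380, -69), (381, -68), (382, -39), (385, 43)]
w8 [(119, -47), (120, -58), (121, -58), (125, 81), (126, 125), (127, 121), (128, 73), (148, -69), (149, -99), (150, -87), (151, -43), (370, 44), (371, 53), (385, -59), (386, -71), (387, -58)]
w9 [(123, -50), (124, -57), (126, 62), (127, 121), (128, 102), (129, 49), (147, -70), (148, -94), (149, -77), (363, 51), (366, -57), (370, 66), (371, 56), (389, -61), (390, -69), (391, -49)]
```

Step 1 is confirmed: in w8 the +x edge still overlapped the rail. In w9 the board is down in the recess, with the hook at about x = -66. Next I withdraw and go outside the left button.

```bash
python3 -m inch '[[0,0,0,0,0.03],[0,0,0,0,0.03],[0,0,-0.02,0,0.03],[0,0,-0.025,0,0.03],[0.03,0.034,0,0,0],[0.03,0.034,0,0,0],[0.029,0.034,0,0,0],[0,0,0,0,0]]'; python3 -m inch '[[0,0,0.02,0,0],[0,0,0.02,0,0],[0,0,0.01,0,0],[0,0,0.004,0,0],[0,0,0,0,0]]'
```

```text
clock: 18.3
eef_pos: [624.3, 305.0, 124.0]
tool_rot: [-0.001, 0.66, 0.752, 0.001]
ft_force: [-1.6, 0.5, 0.1]
finger_gap: -0.3
finger_force: 0.0
clock: 18.92
eef_pos: [624.3, 301.1, 71.3]
tool_rot: [0.0, 0.661, 0.75, 0.0]
ft_force: [-0.2, -0.3, 0.4]
finger_gap: 0.1
finger_force: 0.0
```

```bash
python3 -m inch '[[0,-0.006,0,0,0],[0,-0.006,0,0,0],[0,-0.006,0,0,0],[0,-0.006,0,0,0],[0,-0.006,0,0,0],[0,-0.006,0,0,0],[0,-0.004,0,0,0],[0,0,0,0,0]]'; python3 -m inch '[[0,-0.005,0,0,0],[-0.002,0,0,0,0],[-0.002,0,0,0,0],[-0.002,0,0,0,0],[-0.002,0,0,0,0],[0,0,0,0,0]]'; python3 -c "
from h import *
snap('top','t1')
a=cv2.imread('pics/t1.png'); cv2.imwrite('pics/t1b.png',cv2.resize(a[180:275,120:240],(758,600),interpolation=cv2.INTER_CUBIC))"
```

```text
clock: 19.92
eef_pos: [583.8, 295.7, 70.9]
tool_rot: [-0.0, 0.661, 0.751, -0.001]
ft_force: [-0.0, 0.8, 0.8]
finger_gap: -0.1
finger_force: 0.1
clock: 20.68
eef_pos: [580.6, 287.4, 71.2]
tool_rot: [0.0, 0.661, 0.75, -0.0]
ft_force: [-0.8, 0.9, 0.1]
finger_gap: 0.0
finger_force: 0.5
```

```bash
python3 -m inch '[[0.003,0,0,0,0],[0,0,-0.025,0,0],[0,0,-0.025,0,0],[-0.04,0.015,0,0,0],[-0.045,0.015,0,0,0],[-0.045,0.0155,0,0,0],[-0.041,0,0,0,0],[0,0,0,0,0]]'; python3 -m inch '[[0,0,0.02,0,0],[0,0,0.02,0,0],[0,0,0.01,0,0],[0,0,0,0,0]]'; python3 -c "
d=__import__('workcell').get_state()['eef_pos'];x,y=d[0]-526.2,d[1]-200.2;print(x*.9926+y*.1217,-x*.1217+y*.9926,d)"
```

```text
clock: 21.72
eef_pos: [649.0, 119.0, 120.8]
tool_rot: [0.002, 0.664, 0.747, -0.002]
ft_force: [0.5, 1.0, 0.3]
finger_gap: 0.0
finger_force: 0.0
clock: 22.22
eef_pos: [646.2, 127.1, 69.9]
tool_rot: [-0.001, 0.66, 0.751, -0.001]
ft_force: [-0.1, -0.4, -0.2]
finger_gap: -0.2
finger_force: 0.0
110.19376203641549 -87.1100740045801 [646.17174806 127.14991712  69.93194026]
```

```bash
python3 -m inch '[[-0.001,-0.006,0,0,0],[0,-0.006,0,0,0],[0,-0.006,0,0,0],[0,-0.006,0,0,0],[0,-0.006,0,0,0],[0,-0.006,0,0,0],[0,-0.004,0,0,0],[0,0,0,0,0]]'; python3 -m inch '[[0,-0.005,0,0,0],[0.002,0,0,0,0],[0.002,0,0,0,0],[0.002,0,0,0,0],[0.002,0,0,0,0],[0,0,0,0,0]]'; python3 -m inch '[[-0.004,0,0,0,0],[0,0,-0.04,0,0],[0,0,-0.05,0,0],[0,0,-0.05,0,0],[0.03,-0.03,0,0,0],[0.03,-0.03,0,0,0],[0,0,0,0,0],[0,0,0,0,0]]'
python3 - <<'E'
from h import *
snap('wrist','w10'); print(get_state()['eef_pos'],get_state()['clock'])
a=cv2.imread('pics/w10.png'); cv2.imwrite('pics/w10b.png',cv2.resize(a,(800,600),interpolation=cv2.INTER_CUBIC))
E
```

```text
clock: 23.22
eef_pos: [606.6, 121.1, 71.1]
tool_rot: [-0.001, 0.661, 0.751, -0.0]
ft_force: [-0.7, 0.6, 0.1]
finger_gap: 0.2
finger_force: 0.0
clock: 23.98
eef_pos: [601.3, 128.4, 71.1]
tool_rot: [-0.0, 0.661, 0.751, -0.0]
ft_force: [0.1, -1.3, 0.7]
finger_gap: -0.1
finger_force: 0.4
clock: 24.98
eef_pos: [535.6, 175.7, 211.6]
tool_rot: [0.001, 0.661, 0.751, 0.0]
ft_force: [0.2, 0.2, 0.1]
finger_gap: 0.0
finger_force: 0.0
[535.95536871 175.03509749 211.32904087] 25.025
```

View pics/w10b.png

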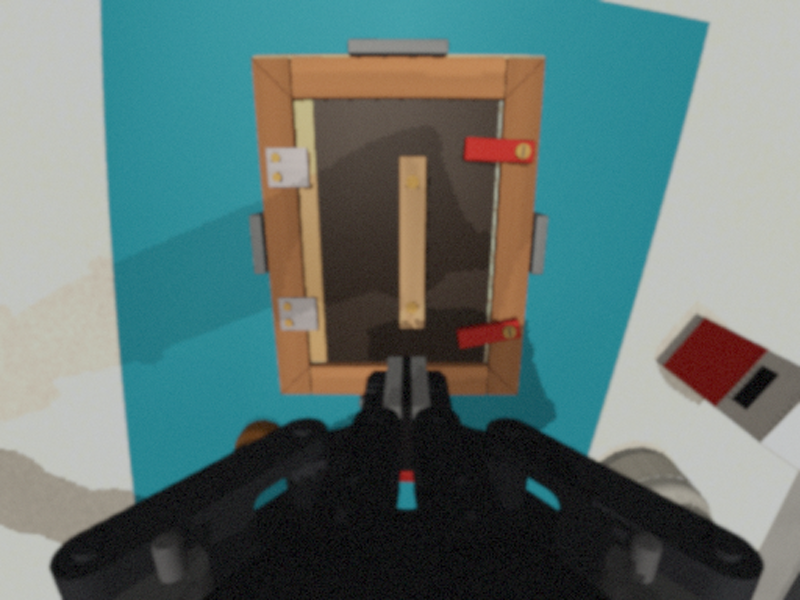

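Both buttons lie across the board. The left, (524,151) to (465,149), is square. The right, (510,332) to (459,339), is slightly short of square. A thin, parallel gap shows along the board's +x edge at column 495.

Run:
```python
from tilt import *
k=1/1.5625
for n,uv in(("L",[(524,151),(465,149)]),("R",[(510,331.5),(459,339)])):
    w=pix2w("w10",np.array(uv)*k,51.2)[:,:2]; d=w[1]-w[0]; a=np.arctan2(d[1],d[0])-.1225
    a=np.arctan2(np.sin(a),np.cos(a)); print(n,a-np.pi/2 if n=="L" else -np.pi/2-a, np.hypot(*d))
pts=[(-65,90,4),(65,90,6),(2,55,28),(18,55,28),(-53,-90,6),(65,-90,6)]
fit("w10",[(295,100),(502,100),(399,157),(425,157),(326,363),(487,363)],pts,.1225,[526,200,35,0])
```

```text
L 1.5513320127859873 37.1318833922028
R 1.4101144976348472 36.28684194618937
board centre [525.5 200.8  37.4] tilt 0.021 res [-0.1  0.1 -0.2  0.   0.2 -0.3  0.8 -0.2  0.2 -0.5 -1.1  0.9]
hook in jig -66.0 1.3 34.1
```

Measured tilt is noisy at this distance, so I will press the batten lightly to confirm the board is home.

```bash
python3 -m inch '[[0.026,0.003,0.03,0,0],[0,0,0.03,0,0],[0,0,0.03,0,0],[0,0,0.02,0,0],[0,0,0.009,0,0],[0,0,0,0,0],[0,0,0,0,0]]'; python3 -m inch '[[0,0,0.0015,0,0],[0,0,0.001,0,0],[0,0,0.001,0,0],[0,0,0,0,0]]'
```

```text
clock: 25.9
eef_pos: [535.6, 202.4, 93.3]
tool_rot: [0.0, 0.661, 0.75, 0.001]
ft_force: [0.5, 0.4, -1.1]
finger_gap: -0.1
finger_force: 0.0
clock: 26.4
eef_pos: [534.6, 202.2, 88.7]
tool_rot: [-0.0, 0.661, 0.751, -0.0]
ft_force: [0.8, 0.2, -0.5]
finger_gap: 0.1
finger_force: 0.0
```

```bash
python3 -m inch '[[0,0,0.001,0,0],[0,0,0.001,0,0],[0,0,0,0,0]]'; python3 -m inch '[[0,0,0.001,0,0],[0,0,0,0,0]]'
```

```text
clock: 26.78
eef_pos: [534.7, 202.3, 88.2]
tool_rot: [0.0, 0.661, 0.751, 0.0]
ft_force: [-2.4, -0.8, 6.9]
finger_gap: -0.1
finger_force: 3.8
clock: 27.02
eef_pos: [534.7, 202.3, 88.2]
tool_rot: [0.001, 0.661, 0.751, 0.0]
ft_force: [-3.8, -1.8, 12.8]
finger_gap: -0.0
finger_force: 6.2
```

The contact is rigid at the expected seated height, so the board is home. I'll lift off and hand in.

```bash
python3 -m inch '[[0,0,-0.004,0,0],[0,0,-0.02,0,0],[0,0,-0.04,0,0],[0,0,-0.04,0,0],[0,0,0,0,0],[0,0,0,0,0],[0,0,0,0,0]]'; python3 -c "
from workcell import *
print(close_job())"
```

```text
clock: 27.9
eef_pos: [533.7, 201.6, 188.1]
tool_rot: [-0.001, 0.661, 0.751, -0.001]
ft_force: [-0.1, 0.4, -0.0]
finger_gap: -0.4
finger_force: 0.0
the job is handed in; nothing more can be done
None
```

The job is handed in at about 28 s: the backing board is down in the frame with its tongue under the plates, and the buttons measure about 1.55 rad (left) and 1.41 rad (right); `close_job()` returned no verdict, so I don't know how it was judged.

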